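# Layer a desk clock on the sprung bonding table and press it together

## Robot

A 6-joint arm with a two-finger parallel gripper is mounted at the origin on the work surface. World frame = base frame: x ahead of the robot, y to its left, z up, the work surface at z = 0. Lengths are in m, angles in rad, forces in N, time in s.
With the tool pointing down it reaches from about 0.35 to 0.975 m from the base axis. Payload 4.9 kg.
Tool frame: the origin (TCP) lies midway between the tips of the shut fingers; the grasp point (between the pads) lies 19 mm behind it; z points along the fingers, y is the line along which they close (so a half turn about z gives the same grasp; the last joint's range is limited). The gripper opens to 85 mm and grips with 20 to 120 N. Pads are 22 mm wide; open, the fingers measure 114 mm over their backs; the gripper's body (76 mm by 85 mm) begins 54 mm behind the grasp point. The pads swing forward as they close: fully open they stand 13 mm farther back than shut.
Start: joints at [1.229, 0.053, 1.613, -0, 1.476, -0.119], TCP at [0.138, 0.61, 0.195] pointing down, gripper open.
Joint ranges: [-3.01, 3.01], [-1.01, 2.22], [0.06, 2.58], [-1.02, 4.17], [0.09, 2.62], [-3.14, 3.14]. Speed limits (rad/s): [2.57, 2.57, 3.14, 3.14, 3.14, 3.14].

## Interface

Orientations are given as a rotation vector (axis times angle).
In Python, from station import ctrl, optics, job gives the robot as it stands.
- The arm moves only by the shell command python3 -m jog 'ROWS' [OPENING] [FORCE]. ROWS is JSON, a list of rows, each a list of 2 entries, a list of its own where there are three numbers: the shift along the tool's x, y, z in m, then the turn, a rotation vector about the tool's x, y, z in rad. A call has 1 to 5 rows; each row is the pose to reach, as a shift and turn from the pose commanded when the call began, along the tool's axes at that moment; what a row does not reach only later rows make up. A row lasts 1/10 s, in which the tool goes at most 50 mm and 8.59 degrees, less where a joint would pass 70% of its speed; a pose out of reach is approached as far as the arm can. A call with a gripper value outside its range is refused whole. OPENING is the opening, from 0 (shut) to 1 (fully open), set as the call begins (- or left out, the last holds). The fingers move at their own pace and stop on an object; FORCE is the grip in N (left out, the last holds). Time passes only in rows, so rows that repeat a pose let the fingers close. It gives the time, the measured TCP pose, the force, the opening and the grip force at its end, in the units of the state.
- ctrl.get_obs(): the state, without advancing time (a new reading comes with each control period).
- optics.get_image(name): name is "scene" or "top" or "wrist"; returns a dict with "image" (420x560x3 uint8, blue, green, red), "fx", "fy", "cx", "cy" (pixels), "rvec" (rotation vector, rad) and "tvec" (3), from world to camera coordinates, as OpenCV has them; the wrist camera has in their place "mount" (4x4, takes a point from camera to tool coordinates, whose origin is the TCP and whose axes are the flange's). Camera axes: x right, y down, z forward; pixel columns grow to the right and rows downward; lengths in m; the calibration is good to about 2 mm. A picture is of the moment at which its call begins: read the wrist's pose just before it. There is no depth.
- job.finish_job(): hands the job in; it is judged then, once.
The state is a dict: "t": time; "q": joint angles; "dq": joint speeds; "effort": joint torques, N m; "tool_pos": TCP position; "tool_rot": TCP orientation; "contact_force": force on the tool from outside, world axes, zero at the start; "wrist_torque": the same for the moment, N m; "opening": finger opening in m; "grip_force": force on a finger pad.
Only numpy, scipy, OpenCV 4.12 (cv2) and the standard library are available. Lean on these libraries where they do the work, as an engineer would, in place of code of your own. Each camera call takes 0.05 s, during which the arm holds its last target. There are 200 camera calls.

## Task

Build up the little desk clock on the round sprung plate: first the plain steel foot disc, on it the wooden spacer ring, on that the brass dial with its face up, each set down gently and centred on the plate to within about 5 mm. When all three lie loose on one another, bond them: with the closed fingertips push gently down on the middle of the dial until you feel the sprung plate reach its bottom stop, hold it there for a second and let it come back up. Do not drop things or press hard, and leave the screwdriver stand, the multimeter and the hand press where they are.

Things in the scene. Friction and masses are not known exactly. Their poses are not given: they have to be found in the camera images.
- stand: Fixed blue square block, 120 x 120 mm, 30 mm high, that carries the sprung round plate over it. Origin at the centre of its underside, on the bench; z up. Its place and yaw differ each time.
- plate_top (a point): Centre of the upper face of the sprung round plate (bare aluminium, 110 mm diameter, 10 mm thick, four short marks at its rim). The face is 50 mm above the bench when up. z up.
- plate (a joint): Downward travel of the sprung plate in m: 0 = up, 0.008 = on its bottom stop. It stays up under the weight of the three layers; with them on it, a push of about 3 to 6 N starts it moving and another 4 N brings it to the stop (7 to 10 N in all), beyond which the push rises steeply: approach slowly, about 10 mm/s. It springs back up when released.
- foot: Plain solid bright steel disc, 68 mm diameter, 18 mm thick, about 0.4 kg. Lies flat on the bench. Origin at the centre of its underside, z up along its axis. Grip it across the diameter.
- spacer: Dark wooden ring, 64 mm outer diameter, 34 mm hole, 22 mm thick, about 0.06 kg. Lies flat on the bench. Origin on its axis at the underside, z up. Grip it across the outer diameter.
- dial: Brass disc, 60 mm diameter, 16 mm thick, about 0.2 kg, with a white face with twelve dark hour marks (no hands) on top. Lies face up on the bench. Origin at the centre of its underside, z up out of the face. Grip it across the diameter.
- driver_stand: Bystander: black round stand, 116 mm diameter, with nine small upright screwdrivers, about 95 mm high. Origin at the centre of its underside.
- meter: Bystander: yellow multimeter lying on its back, 170 x 85 x 40 mm (long side along its x). Origin at the centre of its underside.
- bench_press: Bystander: green cast C-frame hand press with a steel plunger, base 150 x 90 mm, 220 mm high. Origin at the centre of its underside.
Mind the look-alikes: they are no part of the job. What is meant by the stand is not orange, and is the larger of those in its own colour. Leave any red look-alike of the spacer alone.

How it is judged:
On the way, in this order (a step that is already met when the one before it is completed fails the run):
1. the steel foot disc lies centred on the plate, released (horizontal distance between foot and plate_top below 0.006 m and z of foot in the frame of plate_top between -0.003 and 0.003 m and angle between foot's own z axis and vertical below 0.07 rad and contact force between the fingers and foot below 0.3 N and linear speed of foot below 0.03 m/s), for 0.2 s.
2. the wooden ring lies centred on the foot, released (horizontal distance between each of foot, spacer and plate_top below 0.006 m and z of foot in the frame of plate_top between -0.003 and 0.003 m and angle between each of foot, spacer's own z axis and vertical below 0.07 rad and z of spacer in the frame of plate_top between 0.015 and 0.021 m and contact force between the fingers and spacer below 0.3 N and linear speed of spacer below 0.03 m/s), for 0.2 s.
3. the dial lies face up, centred on the ring, released, with the plate up (horizontal distance between each of foot, spacer, dial and plate_top below 0.006 m and z of foot in the frame of plate_top between -0.003 and 0.003 m and angle between each of foot, spacer, dial's own z axis and vertical below 0.07 rad and z of spacer in the frame of plate_top between 0.015 and 0.021 m and z of dial in the frame of plate_top between 0.037 and 0.043 m and contact force between the fingers and dial below 0.3 N and linear speed of dial below 0.03 m/s and value of joint plate below 0.002 m), for 0.2 s.
4. the whole stack is pushed down through the dial to the plate's bottom stop and held (horizontal distance between each of foot, spacer, dial and plate_top below 0.006 m and z of foot in the frame of plate_top between -0.003 and 0.003 m and angle between each of foot, spacer, dial's own z axis and vertical below 0.07 rad and z of spacer in the frame of plate_top between 0.015 and 0.021 m and z of dial in the frame of plate_top between 0.037 and 0.043 m and value of joint plate above 0.007 m and contact force between the fingers and dial above 0.5 N), for 0.6 s.
At the end, for the whole second after the job is handed in: Foot, ring and dial lie flat on one another on the plate in that order from below, dial face up, each axis within 6 mm of the plate's centre, tilted less than 4 degrees and at its layer's height within 3 mm; the plate is up again (travel under 2 mm), everything at rest and let go (horizontal distance between each of foot, spacer, dial and plate_top below 0.006 m and z of foot in the frame of plate_top between -0.003 and 0.003 m and angle between each of foot, spacer, dial's own z axis and vertical below 0.07 rad and z of spacer in the frame of plate_top between 0.015 and 0.021 m and z of dial in the frame of plate_top between 0.037 and 0.043 m and value of joint plate below 0.002 m and linear speed of each of foot, spacer, dial below 0.02 m/s); the robot touches nothing.
It fails at once if the plate and stack are hit or pressed with more than 60 N (contact force between stand and foot above 60 N).
It fails at once if The screwdriver stand is moved by more than 20 mm (distance of driver_stand from where it was at the start of the episode above 0.02 m).
It fails at once if The multimeter is moved by more than 20 mm (distance of meter from where it was at the start of the episode above 0.02 m).
It fails at once if The hand press is moved by more than 20 mm (distance of bench_press from where it was at the start of the episode above 0.02 m).
It also fails if it takes over 72 s, if anything falls off the work surface, if the arm or the gripper's body presses on something with over 40 N, if the wrist force passes 120 N, or if a joint passes its speed limit or range.

## Working session

There is one attempt and no reset: what is moved stays moved. The work goes in short steps, Python scripts to look and compute and a shell command to move; the robot and the scene stay as the last step left them, time stands still between calls to the robot, and variables do not carry over. Pictures are saved under pics/ and viewed, at most 10 in all, crops included, and the job is handed in when it is done.

```bash
mkdir -p pics
cat > h.py <<'E'
import numpy as np, cv2
from scipy.spatial.transform import Rotation as R
from station import ctrl, optics, job
def grab(n):
    o=ctrl.get_obs(); d=optics.get_image(n)
    K=np.array([[d['fx'],0,d['cx']],[0,d['fy'],d['cy']],[0,0,1.]])
    if n=='wrist':
        T=np.eye(4);T[:3,:3]=R.from_rotvec(o['tool_rot']).as_matrix();T[:3,3]=o['tool_pos']
        C=T@np.array(d['mount'])
    else:
        W=np.eye(4);W[:3,:3]=R.from_rotvec(np.ravel(d['rvec'])).as_matrix();W[:3,3]=np.ravel(d['tvec'])
        C=np.linalg.inv(W)
    return np.array(d['image']),K,C,o
def ray(K,C,uv,z):
    v=C[:3,:3]@np.linalg.inv(K)@np.array([uv[0],uv[1],1.])
    return C[:3,3]+v*(z-C[2,3])/v[2]
E
python3 - <<'E'
from h import *
for n in('top','scene','wrist'):
    im,K,C,o=grab(n); cv2.imwrite(f'pics/{n}0.png',im); print(n,K[0,0],C.round(3).tolist())
    np.savez(f'{n}0.npz',K=K,C=C)
print(o['tool_pos'],o['tool_rot'],o['opening'])
E
```

```text
top 385.52974792731453 [[0.008, -0.999, 0.054, 0.494], [-1.0, -0.009, -0.008, -0.121], [0.009, -0.053, -0.999, 1.27], [0.0, 0.0, 0.0, 1.0]]
scene 436.6942121162351 [[-0.686, 0.471, -0.555, 1.2], [0.728, 0.429, -0.535, 0.484], [-0.014, -0.77, -0.637, 0.776], [0.0, 0.0, 0.0, 1.0]]
wrist 369.0411890732053 [[0.221, 0.931, 0.29, 0.064], [0.975, -0.21, -0.068, 0.626], [-0.002, 0.297, -0.955, 0.372], [0.0, 0.0, 0.0, 1.0]]
[0.13788332 0.60894836 0.19378836] [-3.49190802e-01 -3.12170048e+00  2.85532851e-03] 0.08517868107862724
```

View pics/top0.png

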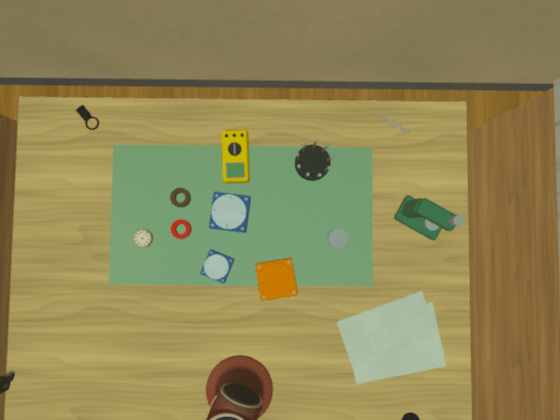

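View pics/scene0.png

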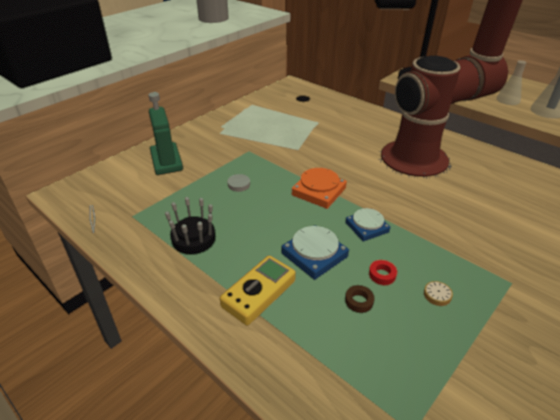

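The top view shows these candidates:
- **Stands:** large blue at (230,212), small blue at (217,266), orange at (276,279). The large blue one fits: not orange, and the larger of the blues.
- **Rings:** dark at (180,198), red at (181,229). The dark one is the spacer.
- **Others:** the dial is at (143,238) and the foot at (338,238).

Next I'll measure these and confirm them in one crop.

```bash
cat > m.py <<'E'
from h import *
im=cv2.imread('pics/top0.png');d=np.load('top0.npz');K,C=d['K'],d['C']
lab=cv2.cvtColor(im,cv2.COLOR_BGR2LAB).astype(float)
bg=np.median(lab[150:280,115:370].reshape(-1,3),0)
def obj(c,r,z,name):
    x,y=c; m=np.zeros(im.shape[:2],np.uint8)
    m[y-r:y+r,x-r:x+r]=(np.linalg.norm(lab-bg,axis=2)[y-r:y+r,x-r:x+r]>16)*255
    cs,_=cv2.findContours(m,cv2.RETR_EXTERNAL,cv2.CHAIN_APPROX_NONE); k=max(cs,key=cv2.contourArea)
    (u,v),(a,b),t=cv2.minAreaRect(k); M=cv2.moments(k); e=cv2.fitEllipse(k)
    p=ray(K,C,e[0],z); s=(C[2,3]-z)/K[0,0]
    print(name,np.round(e[0],1),p.round(4),'size mm',round((a+1)*s*1000),round((b+1)*s*1000),'ang',round(t,1),'reach',np.hypot(*p[:2]).round(3))
obj((338,238),16,.018,'foot');obj((180,198),14,.022,'spacer');obj((143,238),15,.016,'dial');obj((181,229),14,.022,'red')
obj((230,212),27,.03,'stand')
hsv=cv2.cvtColor(im,cv2.COLOR_BGR2HSV)
for n,(x,y,r) in {'plate':(230,212,24),'smallplate':(217,266,18)}.items():
    m=np.zeros(im.shape[:2],np.uint8); m[y-r:y+r,x-r:x+r]=((hsv[...,1]<75)&(hsv[...,2]>120))[y-r:y+r,x-r:x+r]*255
    cs,_=cv2.findContours(m,cv2.RETR_EXTERNAL,cv2.CHAIN_APPROX_NONE);e=cv2.fitEllipse(max(cs,key=cv2.contourArea))
    print(n,np.round(e,1) if 0 else e,ray(K,C,e[0],.05).round(4),'diam',(np.array(e[1])+1)*1.22/K[0,0])
cv2.imwrite('pics/crop.png',cv2.resize(im[140:310,115:375],(780,510),interpolation=cv2.INTER_CUBIC))
E
python3 m.py
```

```text
foot [337.5 237.5] [ 0.4865 -0.3147  0.018 ] size mm 65 65 ang 90.0 reach 0.579
spacer [180.1 197.1] [0.6127 0.1971 0.022 ] size mm 68 68 ang 90.0 reach 0.644
dial [142.9 237.7] [0.4803 0.3156 0.016 ] size mm 59 68 ang 90.0 reach 0.575
red [180.5 228.7] [0.5104 0.1934 0.022 ] size mm 68 71 ang 90.0 reach 0.546
stand [229.5 211.8] [0.5661 0.0352 0.03  ] size mm 128 125 ang 7.1 reach 0.567
plate ((229.5, 211.5), (55.622833251953125, 55.622833251953125), 0.0) [0.5659 0.0327 0.05  ] diam [0.17918165 0.17918165]
smallplate ((216.5, 265.5), (41.42824172973633, 41.42824172973633), 0.0) [0.3956 0.0709 0.05  ] diam [0.13426319 0.13426319]
```

View pics/crop.png

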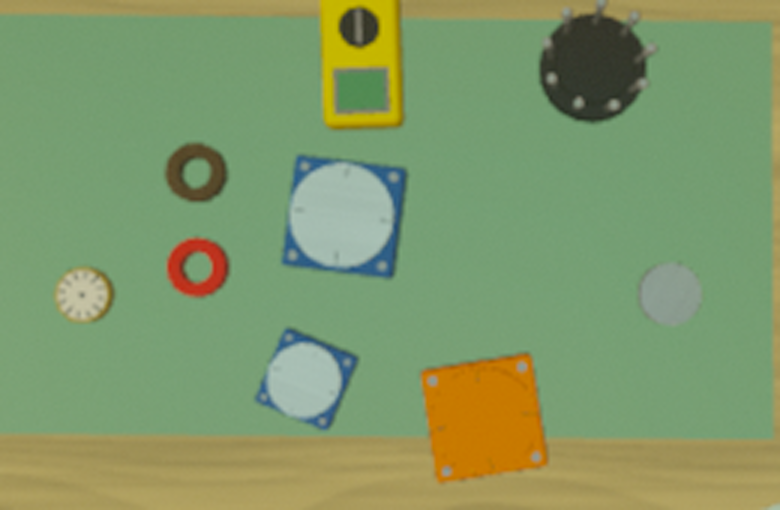

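The crop shows the large blue stand with its bare round plate at top-view (229,212), the brown ring at (180,197), the dial face up at (143,238) and the steel foot at (338,238). The sizes and reach all check out. I'll move now and look with the wrist camera on the way.

```bash
python3 -m jog '[[[-0.042,-0.027,0],[0,0,-0.045]],[[-0.084,-0.053,0],[0,0,-0.09]],[[-0.126,-0.08,0],[0,0,-0.134]],[[-0.168,-0.106,0],[0,0,-0.179]],[[-0.21,-0.133,0],[0,0,-0.224]]]' 1
python3 -m jog '[[[-0.035,-0.035,0],[0,0,0]],[[-0.07,-0.07,0],[0,0,0]],[[-0.105,-0.105,0],[0,0,0]],[[-0.14,-0.14,0],[0,0,0]],[[-0.17,-0.175,0],[0,0,0]]]'
python3 -m jog '[[[0,0,0],[0,0,0]],[[0,0,0],[0,0,0]]]'
python3 - <<'E'
from h import *
im,K,C,o=grab('wrist');cv2.imwrite('pics/wA.png',im);np.savez('wA.npz',K=K,C=C)
print(o['tool_pos'],R.from_rotvec(o['tool_rot']).as_matrix().round(3).tolist(),o['q'])
E
```

```text
t: 0.65
tool_pos: [0.3144, 0.4318, 0.1946]
tool_rot: [0.006, -3.142, 0.0]
contact_force: [0.9, 0.2, 0.6]
opening: 0.0854
grip_force: 0.0
t: 1.15
tool_pos: [0.4849, 0.2568, 0.1947]
tool_rot: [0.001, -3.142, 0.0]
contact_force: [1.3, 1.0, -0.2]
opening: 0.0853
grip_force: 0.0
t: 1.35
tool_pos: [0.4839, 0.2578, 0.1944]
tool_rot: [-0.002, -3.14, -0.0]
contact_force: [0.1, -0.6, 0.5]
opening: 0.0854
grip_force: 0.0
[0.48392146 0.25784026 0.19443979] [[-1.0, 0.001, -0.001], [0.001, 1.0, 0.0], [0.001, 0.0, -1.0]] [ 3.53542064e-01 -1.29727785e-01  1.79110499e+00  4.72614213e-04
  1.48122764e+00 -1.21613157e+00]
```

```bash
python3 -m jog '[[[0,-0.045,0],[0,0,0]],[[0,-0.09,0],[0,0,0]],[[0,-0.135,0],[0,0,0]],[[0,-0.18,0],[0,0,0]],[[0,-0.225,0],[0,0,0]]]'
python3 -m jog '[[[0,-0.045,0],[0,0,0]],[[0,-0.09,0],[0,0,0]],[[0,-0.135,0],[0,0,0]],[[0,-0.15,0],[0,0,0]],[[0,-0.15,0],[0,0,0]]]' | head -3
python3 - <<'E'
from h import *
im,K,C,o=grab('wrist');cv2.imwrite('pics/wB.png',im);np.savez('wB.npz',K=K,C=C)
print(o['tool_pos'])
cv2.imwrite('pics/AB.png',cv2.resize(np.vstack([cv2.imread('pics/wA.png'),im]),(400,600)))
E
```

```text
t: 1.9
tool_pos: [0.4833, 0.0338, 0.195]
tool_rot: [-0.007, 3.141, 0.0]
contact_force: [0.9, -0.1, -0.1]
opening: 0.0855
grip_force: 0.0
t: 2.4
tool_pos: [0.4841, -0.1166, 0.1948]
tool_rot: [-0.0, -3.141, -0.001]
[ 0.48412118 -0.11656738  0.19482234]
```

View pics/AB.png

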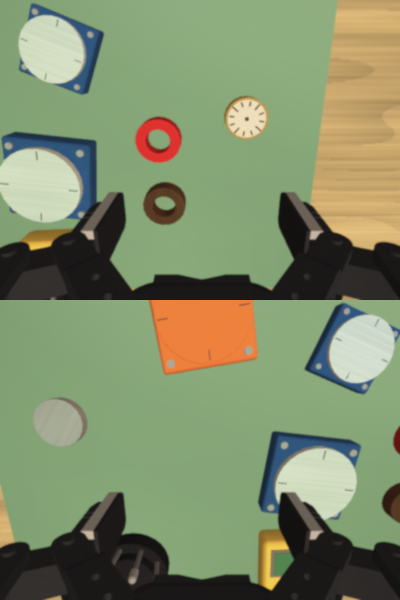

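The wrist views (half scale) show the dial at (246,118), the brown ring at (164,203) and the red ring at (158,140) in A. In B they show the foot at (60,422) and the big plate at (316,482). Next I'll go above the foot and fit its top rim.

```bash
cat >> h.py <<'E'
from scipy.optimize import least_squares
def disc(im,K,C,kind,guess,h,r,win=.075):
    """far half of the rim, cast on the plane of the top face; circle fit with radius free and fixed"""
    hsv=cv2.cvtColor(im,cv2.COLOR_BGR2HSV);H,S,V=[hsv[...,i].astype(int) for i in range(3)]
    g=(H>40)&(H<95)&(S>45)
    m={'any':~g,'plate':(S<60)&(V>120),'brown':~g&(V<120)}[kind]
    vv,uu=np.mgrid[:im.shape[0],:im.shape[1]]
    d=np.stack([uu,vv,np.ones_like(uu)],-1)@(C[:3,:3]@np.linalg.inv(K)).T
    P=C[:3,3]+d*((h-C[2,3])/d[...,2])[...,None]
    m=(m&(np.hypot(P[...,0]-guess[0],P[...,1]-guess[1])<win)).astype(np.uint8)
    m=cv2.morphologyEx(m,cv2.MORPH_OPEN,np.ones((3,3)))
    k=max(cv2.findContours(m,cv2.RETR_EXTERNAL,cv2.CHAIN_APPROX_NONE)[0],key=cv2.contourArea)[:,0]
    p=P[k[:,1],k[:,0],:2]; c=np.array(guess[:2],float); 
    for _ in range(4):
        a=c-C[:2,3]; a/=np.linalg.norm(a)
        q=p[((p-c)@a>-.1*r)&(np.abs(np.hypot(*(p-c).T)-r)<.01)]
        f=least_squares(lambda s:np.hypot(q[:,0]-s[0],q[:,1]-s[1])-s[2],[*c,r],loss='soft_l1',f_scale=.001)
        f2=least_squares(lambda s:np.hypot(q[:,0]-s[0],q[:,1]-s[1])-r,c,loss='soft_l1',f_scale=.001); c=f2.x
    print(kind,'n',len(q),'fixed r',c.round(4),'free',f.x.round(4),'rms mm',(1000*np.sqrt(np.mean(f2.fun**2))).round(2),'pix',k.mean(0).round())
    return c
E
python3 -m jog '[[[0,-0.045,0],[0,0,0]],[[0,-0.09,0],[0,0,0]],[[0,-0.135,0],[0,0,0]],[[0,-0.18,0],[0,0,0]],[[-0.003,-0.198,0],[0,0,0]]]'|head -2
python3 -m jog '[[[0,0,0],[0,0,0]]]' |head -2
python3 - <<'E'
from h import *
im,K,C,o=grab('wrist');cv2.imwrite('pics/wF.png',im);print(o['tool_pos'])
disc(im,K,C,'any',(.4865,-.3147),.018,.034)
for n,k,g,h,r in(('wA','any',(.48,.316),.016,.03),('wA','brown',(.613,.197),.022,.032)):
    d=np.load(n+'.npz');disc(cv2.imread(f'pics/{n}.png'),d['K'],d['C'],k,g,h,r,.05)
E
```

```text
t: 2.95
tool_pos: [0.488, -0.3151, 0.1948]
t: 3.05
tool_pos: [0.4882, -0.3142, 0.1946]
[ 0.48819884 -0.31417848  0.19455381]
any n 103 fixed r [ 0.4853 -0.3148] free [ 0.4868 -0.3148  0.0328] rms mm 0.71 pix [281. 167.]
any n 90 fixed r [0.4807 0.3195] free [0.4807 0.3195 0.0299] rms mm 0.29 pix [344. 164.]
brown n 84 fixed r [0.6115 0.2017] free [0.6131 0.2012 0.0307] rms mm 0.79 pix [230. 285.]
```

```bash
python3 -m jog '[[[0.001,0,0.045],[0,0,0]],[[0.002,0,0.09],[0,0,0]],[[0.002,0,0.135],[0,0,0]],[[0.002,0,0.17],[0,0,0]],[[0.002,0,0.185],[0,0,0]]]' 1
python3 -m jog '[[[0,0,0.006],[0,0,0]],[[0,0,0.012],[0,0,0]],[[0,0,0.012],[0,0,0]]]'
python3 -m jog '[[[0,0,0],[0,0,0]],[[0,0,0],[0,0,0]],[[0,0,0],[0,0,0]],[[0,0,0],[0,0,0]],[[0,0,0],[0,0,0]]]' 0.6 40
```

```text
t: 3.6
tool_pos: [0.4835, -0.3096, 0.0057]
tool_rot: [0.006, -3.136, -0.008]
contact_force: [0.1, 0.3, -0.8]
opening: 0.0858
grip_force: 0.0
t: 3.9
tool_pos: [0.4865, -0.3147, -0.0007]
tool_rot: [-0.003, 3.14, -0.002]
contact_force: [-0.1, -0.1, -0.1]
opening: 0.085
grip_force: 0.0
t: 4.4
tool_pos: [0.4855, -0.3145, -0.0019]
tool_rot: [-0.002, 3.141, -0.0]
contact_force: [0.3, 1.0, -0.4]
opening: 0.0513
grip_force: 0.0
```

Run:
```python
from h import *
im,K,C,o=grab('wrist');im2=grab('scene')[0]
cv2.imwrite('pics/chk.png',np.hstack([cv2.resize(im,(400,300)),cv2.resize(im2[120:270,160:360],(400,300),interpolation=cv2.INTER_CUBIC)]));print(o['opening'],o['grip_force'])
```

```text
0.05130953766165915 0.0
```

View pics/chk.png

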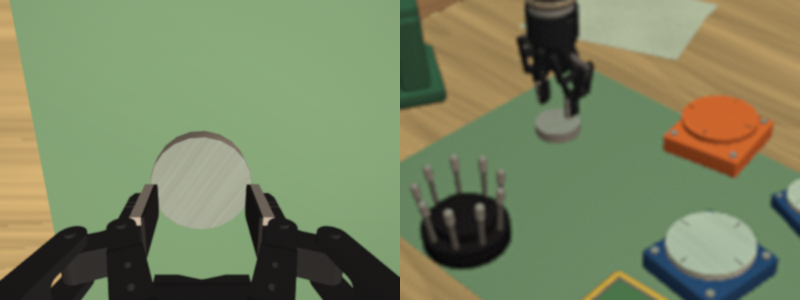

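The wrist view shows the disc centred at (200,185), with the fingertips closed over its top edge (157 and 247) and hovering. The pads sit higher than I assumed. I'll reopen, go lower while watching the force, and grip again.

```bash
python3 -m jog '[[[0,0,0],[0,0,0]],[[0,0,0],[0,0,0]],[[0,0,0],[0,0,0]],[[0,0,0],[0,0,0]],[[0,0,0],[0,0,0]]]' 1 40 | grep -E "pos|force|open"
python3 -m jog '[[[0,0,0.003],[0,0,0]],[[0,0,0.006],[0,0,0]],[[0,0,0.008],[0,0,0]],[[0,0,0.008],[0,0,0]]]' | grep -E "pos|force"
python3 -m jog '[[[0,0,0],[0,0,0]],[[0,0,0],[0,0,0]],[[0,0,0],[0,0,0]],[[0,0,0],[0,0,0]]]' 0.7| grep -E "pos|force|open"
```

```text
tool_pos: [0.4854, -0.3144, -0.0021]
contact_force: [-0.1, 0.7, 1.1]
opening: 0.0853
grip_force: 0.0
tool_pos: [0.485, -0.3141, -0.0108]
contact_force: [-0.4, 0.8, 0.1]
grip_force: 0.0
tool_pos: [0.4855, -0.3145, -0.01]
contact_force: [0.1, -1.0, 0.7]
opening: 0.0594
grip_force: 0.0
```

```bash
python3 -m jog '[[[0,0,0],[0,0,0]],[[0,0,0],[0,0,0]],[[0,0,0],[0,0,0]],[[0,0,0],[0,0,0]]]' 1 40 | grep -E "open"
python3 -m jog '[[[0,0,0.003],[0,0,0]],[[0,0,0.006],[0,0,0]],[[0,0,0.008],[0,0,0]],[[0,0,0.008],[0,0,0]]]' | grep -E "pos|force"
python3 - <<'E'
from h import *
im,K,C,o=grab('wrist')
cv2.imwrite('pics/chk2.png',np.hstack([cv2.resize(im[180:],(560,420)),]));print(o['tool_pos'],o['opening'],o['contact_force'])
E
```

```text
opening: 0.0854
tool_pos: [0.485, -0.3141, -0.0188]
contact_force: [-0.4, 0.5, 0.2]
grip_force: 0.0
[ 0.48500165 -0.31405376 -0.01876422] 0.08540466133020756 [-0.39827448  0.52888517  0.17764554]
```

View pics/chk2.png

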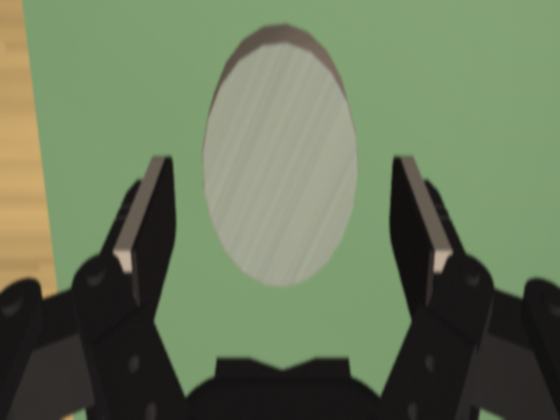

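The view shows the disc at (280,160), with the open tips at (168,157) and (400,157). From the known 85 mm gap the tips come out about 25 mm above the bench, so the tips sit well behind the nominal TCP. I'll feel my way further down.

```bash
python3 -m jog '[[[0,0,0.003],[0,0,0]],[[0,0,0.006],[0,0,0]],[[0,0,0.006],[0,0,0]]]' | grep -E "pos|contact"
python3 -m jog '[[[0,0,0],[0,0,0]],[[0,0,0],[0,0,0]],[[0,0,0],[0,0,0]]]' 0.75| grep -E "pos|force|open"
python3 - <<'E'
from h import *
im,K,C,o=grab('scene');print(o['opening'],o['grip_force'],o['t'])
cv2.imwrite('pics/chk3.png',cv2.resize(im[130:210,190:290],(600,480),interpolation=cv2.INTER_CUBIC))
w=C.copy();W=np.linalg.inv(C)
for p in ([*o['tool_pos']],[o['tool_pos'][0],o['tool_pos'][1]+.03,.02],[o['tool_pos'][0],o['tool_pos'][1]-.03,.02],[.485,-.3148,.018]):
    c=W[:3,:3]@np.array(p)+W[:3,3];u=K@c/c[2];print(((u[:2]-[190,130])*6).round())
E
```

```text
tool_pos: [0.485, -0.3141, -0.0247]
contact_force: [-0.5, 0.7, 0.6]
tool_pos: [0.4855, -0.3144, -0.024]
contact_force: [-0.4, -0.1, -0.9]
opening: 0.0638
grip_force: 0.0
0.06377012707043436 0.0 7.25
[295. 366.]
[333. 319.]
[249. 272.]
[291. 298.]
```

View pics/chk3.png

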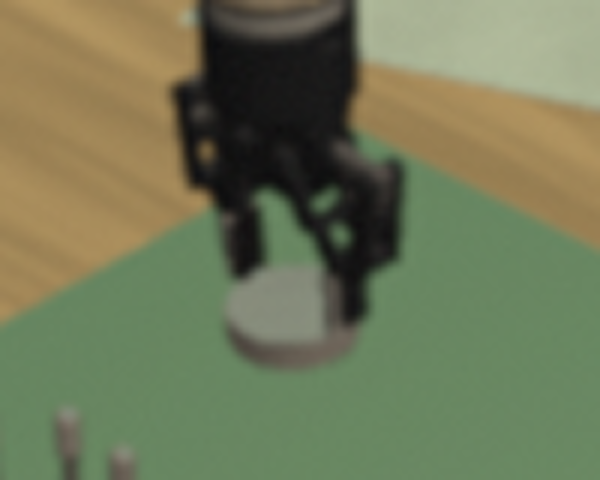

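The scene crop shows the finger standing just over the disc's rim at (350,320), so its tip is at z≈0.018 with TCP at −0.024. I'll lower about 13 mm more.

```bash
python3 -m jog '[[[0,0,0],[0,0,0]],[[0,0,0],[0,0,0]],[[0,0,0],[0,0,0]]]' 1 40 | grep -E "open"
python3 -m jog '[[[0,0,0.004],[0,0,0]],[[0,0,0.008],[0,0,0]],[[0,0,0.011],[0,0,0]],[[0,0,0.012],[0,0,0]],[[0,0,0.012],[0,0,0]]]' | grep -E "pos|contact"
python3 -m jog '[[[0,0,0],[0,0,0]],[[0,0,0],[0,0,0]],[[0,0,0],[0,0,0]],[[0,0,0],[0,0,0]]]' 0.7| grep -E "pos|force|open|^t:"
```

```text
opening: 0.0852
tool_pos: [0.4852, -0.3142, -0.0365]
contact_force: [-0.3, -0.7, -0.4]
t: 8.5
tool_pos: [0.4858, -0.3148, -0.0354]
contact_force: [-1.4, -0.1, 3.5]
opening: 0.066
grip_force: 46.0
```

```bash
python3 -m jog '[[[0,0,-0.01],[0,0,0]],[[0,0,-0.03],[0,0,0]],[[0,0,-0.06],[0,0,0]],[[0,0,-0.1],[0,0,0]],[[0,0.01,-0.14],[0,0,0]]]' | grep -E "pos|force|open"
python3 -m jog '[[[-0.015,0.03,-0.025],[0,0,0]],[[-0.032,0.065,-0.035],[0,0,0]],[[-0.05,0.103,-0.04],[0,0,0]],[[-0.068,0.141,-0.04],[0,0,0]],[[-0.085,0.179,-0.04],[0,0,0]]]' | grep -E "pos|force|open"
python3 -m jog '[[[-0.018,0.038,0],[0,0,0]],[[-0.036,0.076,0],[0,0,0]],[[-0.054,0.114,0],[0,0,0]],[[-0.066,0.145,0],[0,0,0]],[[-0.07,0.158,0],[0,0,0]]]' | grep -E "pos|force|open"
python3 -m jog '[[[0,0,0],[0,0,0]],[[0,0,0],[0,0,0]]]' | grep -E "^t:|pos|grip"
python3 - <<'E'
from h import *
im,K,C,o=grab('wrist');cv2.imwrite('pics/wP.png',im);np.savez('wP.npz',K=K,C=C);print(o['tool_pos'])
disc(im,K,C,'plate',(.5655,.034),.05,.055,.062)
E
```

```text
tool_pos: [0.484, -0.3039, 0.1036]
contact_force: [1.2, -0.7, -4.6]
opening: 0.066
grip_force: 46.4
tool_pos: [0.5698, -0.1233, 0.1431]
contact_force: [0.7, 0.2, -4.2]
opening: 0.0662
grip_force: 46.4
tool_pos: [0.6394, 0.036, 0.1424]
contact_force: [0.2, -0.1, -5.0]
opening: 0.0663
grip_force: 46.4
t: 10.2
tool_pos: [0.6391, 0.0323, 0.143]
grip_force: 46.4
[0.63906233 0.03229057 0.14296297]
plate n 236 fixed r [0.5676 0.0376] free [0.5679 0.038  0.0546] rms mm 0.49 pix [290.  90.]
```

View pics/wP.png

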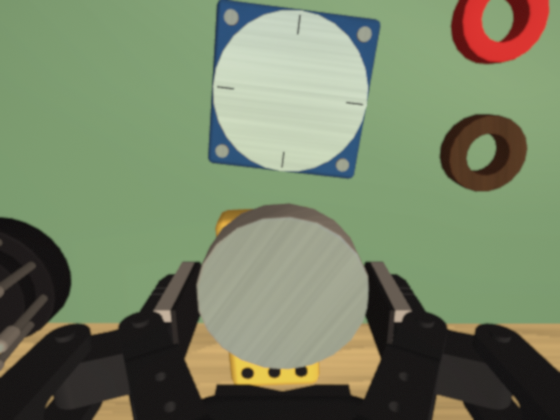

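The view shows the plate centred at about (290,90), clear of the held foot, which is centred at about (283,292). I'll check the camera bias against the held foot, which must be centred between the fingers.

```bash
python3 - <<'E'
from h import *
im=cv2.imread('pics/wP.png');d=np.load('wP.npz');K,C=d['K'],d['C']
print(K[0,2],C.round(4).tolist())
for z in(.195,.199):print([ray(K,C,p,z).round(4).tolist()[:2] for p in((197,290),(369,290),(283,216),(283,369))])
# whole rim of the plate
hsv=cv2.cvtColor(im,cv2.COLOR_BGR2HSV);m=((hsv[...,1]<60)&(hsv[...,2]>120)).astype(np.uint8);m[185:]=0
m[:,:205]=0;m[:,385:]=0;m=cv2.morphologyEx(m,cv2.MORPH_OPEN,np.ones((7,7)))
k=max(cv2.findContours(m,0,cv2.CHAIN_APPROX_NONE)[0],key=cv2.contourArea)
e=cv2.fitEllipse(k);print(e,ray(K,C,e[0],.05).round(4))
E
python3 - <<'E'
import sys;sys.path.insert(0,'.')
E
```

```text
282.25658162453146 [[-0.0011, 0.9553, 0.2955, 0.5635], [1.0, 0.0014, -0.0007, 0.0327], [-0.0011, 0.2955, -0.9553, 0.3211], [0.0, 0.0, 0.0, 1.0]]
[[0.6377, -0.0003], [0.6375, 0.0661], [0.6074, 0.0329], [0.6746, 0.033]]
[[0.6353, 0.0008], [0.6352, 0.065], [0.606, 0.0329], [0.6711, 0.033]]
((290.1024475097656, 90.29560089111328), (155.52536010742188, 162.39797973632812), 3.7729547023773193) [0.5644 0.0379 0.05  ]
```

Run:
```python
from h import *
im=cv2.imread('pics/wP.png');d=np.load('wP.npz');K,C=d['K'],d['C']
hsv=cv2.cvtColor(im,cv2.COLOR_BGR2HSV);m=((hsv[...,1]<60)&(hsv[...,2]>120)).astype(np.uint8);m[185:]=0
m[:,:205]=0;m[:,385:]=0;m=cv2.morphologyEx(m,cv2.MORPH_OPEN,np.ones((7,7)))
k=max(cv2.findContours(m,0,cv2.CHAIN_APPROX_NONE)[0],key=cv2.contourArea)
k=cv2.convexHull(k)[:,0];p=np.array([ray(K,C,u,.05)[:2] for u in k])
f=least_squares(lambda s:np.hypot(*(p-s[:2]).T)-s[2],[.566,.037,.055],loss='soft_l1',f_scale=.001)
print(f.x.round(4),np.abs(f.fun).max(),p.min(0),p.max(0))
```

```text
[0.5678 0.0379 0.055 ] 0.0013972901673926438 [ 0.51238427 -0.01769286] [0.62293961 0.09348976]
```

```bash
python3 -m jog '[[[0.02,0.001,0.005],[0,0,0]],[[0.05,0.003,0.02],[0,0,0]],[[0.068,0.005,0.05],[0,0,0]],[[0.072,0.005,0.085],[0,0,0]],[[0.072,0.005,0.105],[0,0,0]]]' | grep -E "pos|contact"
python3 -m jog '[[[0,0,0.01],[0,0,0]],[[0,0,0.015],[0,0,0]],[[0,0,0.018],[0,0,0]],[[0,0,0.018],[0,0,0]],[[0,0,0.018],[0,0,0]]]' | grep -E "^t|pos|contact"
```

```text
tool_pos: [0.5646, 0.0364, 0.0358]
contact_force: [0.1, 1.1, -4.1]
t: 11.25
tool_pos: [0.5692, 0.0376, 0.0223]
tool_rot: [-0.002, 3.139, -0.0]
contact_force: [-0.4, -0.7, -3.9]
```

```bash
python3 -m jog '[[[0.001,0,0.002],[0,0,0]],[[0.002,0,0.004],[0,0,0]],[[0.002,0,0.004],[0,0,0]]]' | grep -E "^t:|pos|contact"
python3 -m jog '[[[0,0,0.001],[0,0,0]],[[0,0,0.002],[0,0,0]],[[0,0,0.002],[0,0,0]]]' | grep -E "^t:|pos|contact"
```

```text
t: 11.55
tool_pos: [0.5656, 0.0378, 0.0166]
contact_force: [-0.3, 0.8, -4.7]
t: 11.85
tool_pos: [0.566, 0.0378, 0.0148]
contact_force: [0.3, -0.5, -3.3]
```

```bash
python3 -m jog '[[[0,0,0.001],[0,0,0]],[[0,0,0.001],[0,0,0]]]' | grep -E "^t:|pos|contact"
python3 -m jog '[[[0,0,0.001],[0,0,0]],[[0,0,0.001],[0,0,0]]]' | grep -E "^t:|pos|contact"
```

```text
t: 12.05
tool_pos: [0.5663, 0.0377, 0.0147]
contact_force: [-3.1, -0.0, 1.6]
t: 12.25
tool_pos: [0.5663, 0.0377, 0.0142]
contact_force: [-3.9, -0.5, 5.5]
```

```bash
python3 -m jog '[[[0,0,0],[0,0,0]],[[0,0,0],[0,0,0]],[[0,0,0],[0,0,0]]]' 1 | grep -E "pos|force|open"
python3 -m jog '[[[0,0,-0.01],[0,0,0]],[[0,0,-0.04],[0,0,0]],[[0,0,-0.08],[0,0,0]],[[-0.03,0.01,-0.11],[0,0,0]],[[-0.07,0.02,-0.13],[0,0,0]]]' | grep -E "pos"
python3 -m jog '[[[0,0,0],[0,0,0]],[[0,0,0],[0,0,0]]]' | grep -E "^t:|pos"
python3 - <<'E'
from h import *
im,K,C,o=grab('wrist');cv2.imwrite('pics/wF2.png',im);np.savez('wF2.npz',K=K,C=C);print(o['tool_pos'])
hsv=cv2.cvtColor(im,cv2.COLOR_BGR2HSV)
print(hsv[20:180:10,int(270)].tolist())
disc(im,K,C,'brown',(.612,.2),.022,.032,.05)
E
```

```text
tool_pos: [0.5666, 0.0377, 0.0132]
contact_force: [0.1, 0.1, 0.1]
opening: 0.0851
grip_force: 0.0
tool_pos: [0.6375, 0.058, 0.1474]
t: 13.25
tool_pos: [0.6368, 0.0579, 0.1439]
[0.63677146 0.05791789 0.14388028]
[[52, 22, 212], [51, 22, 216], [51, 23, 214], [36, 24, 170], [39, 24, 168], [39, 26, 167], [39, 26, 170], [36, 29, 168], [37, 27, 167], [38, 30, 172], [36, 30, 171], [36, 31, 167], [37, 33, 172], [43, 32, 218], [44, 33, 218], [45, 32, 205]]
brown n 117 fixed r [0.6137 0.1984] free [0.6142 0.1997 0.0309] rms mm 0.64 pix [452. 154.]
```

View pics/wF2.png

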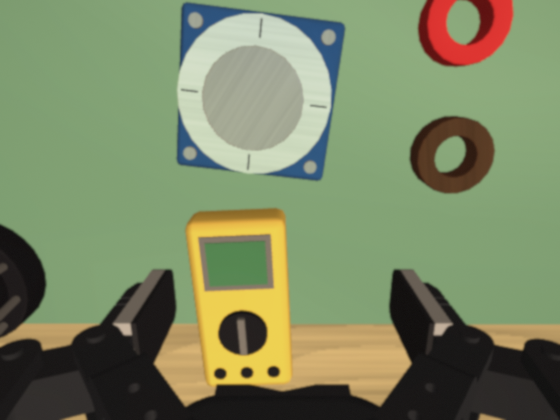

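The view shows the foot at (253,98) well inside the plate rim (254,93). I'll compute the offset and move over the spacer.

```bash
cat >> h.py <<'E'
def blob(im,K,C,mask,h,box,r):
    m=np.zeros(mask.shape,np.uint8);x0,y0,x1,y1=box;m[y0:y1,x0:x1]=mask[y0:y1,x0:x1]
    m=cv2.morphologyEx(m,cv2.MORPH_OPEN,np.ones((5,5)))
    k=cv2.convexHull(max(cv2.findContours(m,0,cv2.CHAIN_APPROX_NONE)[0],key=cv2.contourArea))[:,0]
    p=np.array([ray(K,C,u,h)[:2] for u in k])
    f=least_squares(lambda s:np.hypot(*(p-s[:2]).T)-s[2],[*p.mean(0),r],loss='soft_l1',f_scale=.001)
    print('centre',f.x[:2].round(4),'r',f.x[2].round(4),'of',r,'max res',np.abs(f.fun).max().round(4));return f.x[:2]
E
python3 - <<'E'
from h import *
im=cv2.imread('pics/wF2.png');d=np.load('wF2.npz');K,C=d['K'],d['C']
h=cv2.cvtColor(im,cv2.COLOR_BGR2HSV);S,V=h[...,1],h[...,2]
blob(im,K,C,(S<60)&(V>120),.05,(165,0,345,185),.055)
blob(im,K,C,(S<60)&(V>120)&(V<192),.068,(190,30,315,165),.034)
blob(im,K,C,(V<115),.022,(395,100,510,205),.032)
E
python3 -m jog '[[[0.01,0.04,0],[0,0,0]],[[0.02,0.08,0],[0,0,0]],[[0.022,0.12,0],[0,0,0]],[[0.022,0.14,0],[0,0,0]],[[0.022,0.142,0],[0,0,0]]]' | grep -E "pos"
python3 -m jog '[[[0,0,0],[0,0,0]]]' | grep -E "^t:|pos"
python3 - <<'E'
from h import *
im,K,C,o=grab('wrist');cv2.imwrite('pics/wS.png',im);np.savez('wS.npz',K=K,C=C);print(o['tool_pos'])
disc(im,K,C,'brown',(.613,.199),.022,.032,.05)
E
```

```text
centre [0.5677 0.0379] r 0.055 of 0.055 max res 0.0012
centre [0.5683 0.0383] r 0.0336 of 0.034 max res 0.0002
centre [0.613  0.1965] r 0.0333 of 0.032 max res 0.0025
tool_pos: [0.6116, 0.2016, 0.1415]
t: 13.9
tool_pos: [0.6125, 0.1994, 0.1418]
[0.61246301 0.19942567 0.14177742]
brown n 113 fixed r [0.6123 0.2008] free [0.6139 0.2008 0.0308] rms mm 0.72 pix [284. 183.]
```

```bash
python3 -m jog '[[[0.001,0.001,0.04],[0,0,0]],[[0.001,0.001,0.08],[0,0,0]],[[0.001,0.001,0.12],[0,0,0]],[[0.001,0.001,0.15],[0,0,0]],[[0.001,0.001,0.165],[0,0,0]]]' 1 | grep -E "pos|contact"
python3 -m jog '[[[0,0,0.005],[0,0,0]],[[0,0,0.01],[0,0,0]],[[0,0,0.01],[0,0,0]]]' | grep -E "pos|contact"
python3 -m jog '[[[0,0,0],[0,0,0]],[[0,0,0],[0,0,0]],[[0,0,0],[0,0,0]],[[0,0,0],[0,0,0]]]' 0.6 25| grep -E "pos|force|open|^t:"
```

```text
tool_pos: [0.6099, 0.1985, -0.0262]
contact_force: [-1.9, -0.9, -0.2]
tool_pos: [0.6139, 0.2007, -0.0308]
contact_force: [-0.7, -0.0, 0.2]
t: 15.15
tool_pos: [0.6144, 0.2012, -0.0298]
contact_force: [-0.8, -0.7, 5.8]
opening: 0.0632
grip_force: 27.5
```

```bash
python3 -m jog '[[[0,0,-0.015],[0,0,0]],[[0,0,-0.045],[0,0,0]],[[0,0,-0.085],[0,0,0]],[[0,-0.01,-0.125],[0,0,0]],[[-0.005,-0.03,-0.16],[0,0,0]]]' | grep -E "pos|force|open"
python3 -m jog '[[[-0.005,-0.04,-0.012],[0,0,0]],[[-0.012,-0.08,-0.012],[0,0,0]],[[-0.02,-0.115,-0.012],[0,0,0]],[[-0.021,-0.131,-0.012],[0,0,0]],[[-0.021,-0.133,-0.012],[0,0,0]]]' | grep -E "pos|grip"
python3 -m jog '[[[0,0,0],[0,0,0]],[[0,0,0],[0,0,0]]]' | grep -E "^t:|pos|grip"
python3 - <<'E'
from h import *
im,K,C,o=grab('wrist');cv2.imwrite('pics/wS2.png',im);np.savez('wS2.npz',K=K,C=C);print(o['tool_pos'])
h=cv2.cvtColor(im,cv2.COLOR_BGR2HSV);H,S,V=[h[...,i] for i in range(3)]
z=o['tool_pos'][2]+.030+.022
print(h[200:400:12,283].tolist());print(h[290,180:390:12].tolist())
E
```

```text
tool_pos: [0.6177, 0.1717, 0.131]
contact_force: [0.9, -0.2, -0.5]
opening: 0.0629
grip_force: 27.8
tool_pos: [0.639, 0.0363, 0.1404]
grip_force: 27.8
t: 16.35
tool_pos: [0.6387, 0.0392, 0.1398]
grip_force: 27.8
[0.63865526 0.039229   0.13984772]
[[49, 70, 167], [10, 151, 64], [13, 145, 100], [13, 146, 101], [14, 149, 103], [57, 99, 152], [58, 99, 154], [52, 83, 150], [26, 158, 250], [10, 155, 61], [10, 155, 64], [13, 149, 103], [14, 145, 104], [15, 150, 109], [26, 159, 250], [26, 159, 250], [15, 73, 49]]
[[16, 47, 120], [0, 32, 32], [12, 150, 95], [13, 147, 104], [13, 147, 99], [10, 161, 79], [12, 109, 98], [21, 127, 221], [23, 143, 232], [25, 150, 245], [26, 159, 250], [39, 75, 105], [11, 152, 57], [14, 149, 103], [13, 147, 104], [13, 145, 107], [0, 33, 23], [15, 47, 120]]
```

View pics/wS2.png

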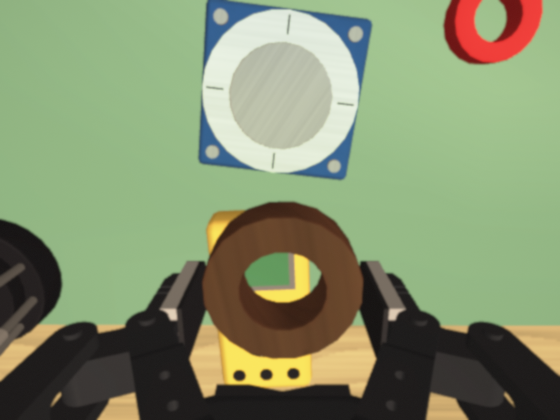

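The view shows the ring held at (284,280) and the foot centred on the plate at (281,95). All ten pictures are now used, so the rest is numeric. I'll fit the held ring's offset.

Run:
```python
from h import *
im=cv2.imread('pics/wS2.png');d=np.load('wS2.npz');K,C=d['K'],d['C']
h=cv2.cvtColor(im,cv2.COLOR_BGR2HSV);H,S,V=[h[...,i] for i in range(3)]
blob(im,K,C,(H>8)&(H<18)&(S>120)&(V>82)&(V<130),.1398+.052,(195,195,372,362),.032)
blob(im,K,C,(S<60)&(V>120),.05,(190,0,372,185),.055)
blob(im,K,C,(S<60)&(V>120)&(V<192),.068,(215,30,345,165),.034)
```

```text
centre [0.6377 0.0397] r 0.0307 of 0.032 max res 0.001
centre [0.5678 0.0378] r 0.0551 of 0.055 max res 0.0014
centre [0.5668 0.0357] r 0.0305 of 0.034 max res 0.0075
```

```bash
python3 -m jog '[[[0.03,0,0.005],[0,0,0]],[[0.06,-0.001,0.02],[0,0,0]],[[0.072,-0.001,0.05],[0,0,0]],[[0.072,-0.001,0.078],[0,0,0]],[[0.072,-0.001,0.088],[0,0,0]]]' | grep -E "pos|contact"
python3 -m jog '[[[0,0,0.004],[0,0,0]],[[0,0,0.008],[0,0,0]],[[0,0,0.009],[0,0,0]],[[0,0,0.009],[0,0,0]]]' | grep -E "^t:|pos|contact"
python3 -m jog '[[[0,0,0],[0,0,0]],[[0,0,0],[0,0,0]]]' | grep -E "^t:|pos|contact"
```

```text
tool_pos: [0.564, 0.0381, 0.0486]
contact_force: [0.9, -0.0, -0.7]
t: 17.3
tool_pos: [0.568, 0.0367, 0.044]
contact_force: [-0.8, -0.3, -1.6]
t: 17.5
tool_pos: [0.5676, 0.0366, 0.0436]
contact_force: [0.2, 0.4, -1.3]
```

```bash
python3 -m jog '[[[0.001,0.001,0.002],[0,0,0]],[[0.001,0.001,0.004],[0,0,0]],[[0.001,0.001,0.004],[0,0,0]]]' | grep -E "pos|contact"
python3 -m jog '[[[0,0,0.001],[0,0,0]],[[0,0,0.001],[0,0,0]]]' | grep -E "^t:|pos|contact"
python3 -m jog '[[[0,0,0.001],[0,0,0]],[[0,0,0.001],[0,0,0]]]' | grep -E "^t:|pos|contact"
```

```text
tool_pos: [0.5655, 0.0378, 0.0384]
contact_force: [0.4, -0.7, -0.9]
t: 18.0
tool_pos: [0.5662, 0.0377, 0.0382]
contact_force: [-1.9, 0.4, 2.0]
t: 18.2
tool_pos: [0.5662, 0.0377, 0.0377]
contact_force: [-3.6, 0.4, 6.4]
```

```bash
python3 -m jog '[[[0,0,0],[0,0,0]],[[0,0,0],[0,0,0]],[[0,0,0],[0,0,0]]]' 1 | grep -E "contact|open"
python3 -m jog '[[[0,0,-0.01],[0,0,0]],[[0,0,-0.04],[0,0,0]],[[0,0,-0.08],[0,0,0]],[[-0.03,0,-0.11],[0,0,0]],[[-0.07,0,-0.125],[0,0,0]]]' | grep -E "pos"
python3 -m jog '[[[0,0,0],[0,0,0]],[[0,0,0],[0,0,0]]]' | grep -E "^t:|pos"
python3 - <<'E'
from h import *
im,K,C,o=grab('wrist');cv2.imwrite('pics/wR2.png',im);np.savez('wR2.npz',K=K,C=C);print(o['tool_pos'])
h=cv2.cvtColor(im,cv2.COLOR_BGR2HSV);H,S,V=[h[...,i] for i in range(3)]
blob(im,K,C,(H>8)&(H<18)&(S>110)&(V<135),.09,(200,0,372,190),.032)
blob(im,K,C,((S<60)&(V>120)),.05,(180,0,385,190),.055)
E
```

```text
contact_force: [0.7, -0.6, -1.1]
opening: 0.0856
tool_pos: [0.638, 0.0379, 0.1673]
t: 19.2
tool_pos: [0.6363, 0.0378, 0.1623]
[0.63632509 0.03778037 0.16230922]
centre [0.5667 0.038 ] r 0.0303 of 0.032 max res 0.0002
centre [0.5677 0.0379] r 0.0551 of 0.055 max res 0.0015
```

```bash
python3 -m jog '[[[0.018,0.032,0],[0,0,0]],[[0.038,0.068,0],[0,0,0]],[[0.058,0.106,0],[0,0,0]],[[0.079,0.145,0],[0,0,0]],[[0.1,0.183,0],[0,0,0]]]' | grep -E "pos"
python3 -m jog '[[[0.02,0.036,0.01],[0,0,0]],[[0.04,0.07,0.02],[0,0,0]],[[0.053,0.09,0.02],[0,0,0]],[[0.055,0.096,0.02],[0,0,0]],[[0.055,0.096,0.02],[0,0,0]]]' | grep -E "pos"
python3 -m jog '[[[0,0,0],[0,0,0]]]' | grep -E "^t:|pos"
python3 - <<'E'
from h import *
im,K,C,o=grab('wrist');cv2.imwrite('pics/wD.png',im);np.savez('wD.npz',K=K,C=C);print(o['tool_pos'])
disc(im,K,C,'any',(.4807,.3185),.016,.03,.05)
E
```

```text
tool_pos: [0.5329, 0.2215, 0.1606]
tool_pos: [0.4794, 0.3166, 0.1412]
t: 20.35
tool_pos: [0.4807, 0.3157, 0.1418]
[0.48073862 0.31571735 0.14177418]
any n 105 fixed r [0.4805 0.3199] free [0.4807 0.3199 0.0298] rms mm 0.25 pix [287. 180.]
```

```bash
python3 -m jog '[[[0.001,0.004,0.04],[0,0,0]],[[0.001,0.004,0.08],[0,0,0]],[[0.001,0.004,0.12],[0,0,0]],[[0.001,0.004,0.15],[0,0,0]],[[0.001,0.004,0.165],[0,0,0]]]' 1 | grep -E "pos|contact"
python3 -m jog '[[[0,0,0.005],[0,0,0]],[[0,0,0.01],[0,0,0]],[[0,0,0.012],[0,0,0]],[[0,0,0.012],[0,0,0]]]' | grep -E "pos|contact"
python3 -m jog '[[[0,0,0],[0,0,0]],[[0,0,0],[0,0,0]],[[0,0,0],[0,0,0]],[[0,0,0],[0,0,0]]]' 0.55 30| grep -E "pos|force|open|^t:"
```

```text
tool_pos: [0.4781, 0.3184, -0.0265]
contact_force: [-0.4, 0.4, -0.6]
tool_pos: [0.4808, 0.3211, -0.0338]
contact_force: [-0.0, -0.3, 0.3]
t: 21.7
tool_pos: [0.4804, 0.3211, -0.0338]
contact_force: [-0.4, -0.3, 6.2]
opening: 0.0582
grip_force: 32.2
```

```bash
python3 -m jog '[[[0,0,-0.012],[0,0,0]],[[0,0,-0.04],[0,0,0]],[[0,0,-0.08],[0,0,0]],[[0,-0.01,-0.12],[0,0,0]],[[-0.008,-0.03,-0.15],[0,0,0]]]' | grep -E "pos|force|open"
python3 -m jog '[[[-0.012,-0.038,-0.01],[0,0,0]],[[-0.024,-0.076,-0.014],[0,0,0]],[[-0.037,-0.116,-0.014],[0,0,0]],[[-0.049,-0.156,-0.014],[0,0,0]],[[-0.06,-0.194,-0.014],[0,0,0]]]' | grep -E "pos|grip"
python3 -m jog '[[[-0.01,-0.03,0],[0,0,0]],[[-0.016,-0.05,0],[0,0,0]],[[-0.018,-0.058,0],[0,0,0]],[[-0.018,-0.059,0],[0,0,0]],[[-0.018,-0.059,0],[0,0,0]]]' | grep -E "^t:|pos|force"
python3 -m jog '[[[0,0,0.02],[0,0,0]],[[0,0,0.045],[0,0,0]],[[0,0,0.062],[0,0,0]],[[0,0,0.066],[0,0,0]],[[0,0,0.066],[0,0,0]]]' | grep -E "^t:|pos|force"
```

```text
tool_pos: [0.4875, 0.2914, 0.1177]
contact_force: [0.1, -0.8, -1.5]
opening: 0.0582
grip_force: 33.0
tool_pos: [0.5477, 0.095, 0.129]
grip_force: 33.0
t: 23.2
tool_pos: [0.5655, 0.0384, 0.1287]
contact_force: [-0.4, 1.0, -1.6]
grip_force: 33.0
t: 23.7
tool_pos: [0.5652, 0.0388, 0.0623]
contact_force: [0.5, -0.8, -1.7]
grip_force: 33.0
```

Now x +1 mm, y −1 mm, then a gentle set-down.

```bash
python3 -m jog '[[[-0.001,-0.001,0.002],[0,0,0]],[[-0.001,-0.001,0.004],[0,0,0]],[[-0.001,-0.001,0.004],[0,0,0]]]' | grep -E "pos|contact"
python3 -m jog '[[[0,0,0.001],[0,0,0]],[[0,0,0.002],[0,0,0]],[[0,0,0.002],[0,0,0]]]' | grep -E "^t:|pos|contact"
```

```text
tool_pos: [0.5675, 0.0367, 0.0596]
contact_force: [-0.2, -0.2, -1.4]
t: 24.3
tool_pos: [0.5669, 0.0367, 0.0568]
contact_force: [0.1, -0.1, -1.1]
```

```bash
python3 -m jog '[[[0,0,0.001],[0,0,0]],[[0,0,0.001],[0,0,0]]]' | grep -E "^t:|pos|contact"
python3 -m jog '[[[0,0,0.001],[0,0,0]],[[0,0,0.001],[0,0,0]]]' | grep -E "^t:|pos|contact"
```

```text
t: 24.5
tool_pos: [0.5672, 0.0367, 0.0562]
contact_force: [-0.1, -0.1, 0.3]
t: 24.7
tool_pos: [0.5673, 0.0367, 0.0556]
contact_force: [-2.6, 0.4, 3.7]
```

```bash
python3 -m jog '[[[0,0,0],[0,0,0]],[[0,0,0],[0,0,0]],[[0,0,0],[0,0,0]]]' 1 | grep -E "contact|open"
python3 -m jog '[[[0,0,-0.01],[0,0,0]],[[0,0,-0.04],[0,0,0]],[[0,0,-0.08],[0,0,0]],[[-0.03,0,-0.11],[0,0,0]],[[-0.07,0,-0.12],[0,0,0]]]' | grep -E "pos"
python3 -m jog '[[[0,0,0],[0,0,0]],[[0,0,0],[0,0,0]]]' 0 | grep -E "^t:|pos"
python3 - <<'E'
from h import *
im,K,C,o=grab('wrist');cv2.imwrite('pics/wD2.png',im);np.savez('wD2.npz',K=K,C=C);print(o['tool_pos'])
h=cv2.cvtColor(im,cv2.COLOR_BGR2HSV);H,S,V=[h[...,i] for i in range(3)]
W=np.linalg.inv(C);c=W[:3,:3]@np.array([.5675,.038,.106])+W[:3,3];u=(K@c/c[2])[:2].round().astype(int);print(u)
print([h[u[1],x].tolist() for x in range(u[0]-80,u[0]+90,8)])
print([h[y,u[0]].tolist() for y in range(max(u[1]-80,0),u[1]+80,8)])
E
```

```text
contact_force: [-0.5, -0.2, -0.2]
opening: 0.0855
tool_pos: [0.6396, 0.0369, 0.1813]
t: 25.7
tool_pos: [0.6372, 0.0368, 0.175]
[0.63719319 0.03677974 0.17503851]
[284  98]
[[51, 71, 165], [57, 57, 138], [45, 31, 214], [45, 31, 216], [27, 47, 191], [21, 57, 236], [21, 58, 235], [21, 56, 236], [21, 56, 236], [21, 59, 234], [34, 22, 81], [21, 57, 237], [21, 57, 237], [21, 56, 236], [21, 57, 237], [20, 122, 193], [46, 28, 216], [46, 27, 219], [45, 25, 222], [51, 68, 168], [50, 69, 169], [50, 69, 169]]
[[70, 55, 131], [52, 22, 213], [51, 22, 217], [51, 23, 215], [19, 148, 146], [21, 56, 237], [21, 56, 234], [21, 56, 237], [21, 57, 237], [21, 55, 236], [34, 22, 81], [21, 58, 235], [21, 57, 236], [21, 57, 236], [21, 57, 236], [21, 59, 235], [37, 38, 207], [43, 34, 218], [42, 34, 215], [51, 70, 163]]
```

```bash
python3 - <<'E'
from h import *
im=cv2.imread('pics/wD2.png');d=np.load('wD2.npz');K,C=d['K'],d['C']
h=cv2.cvtColor(im,cv2.COLOR_BGR2HSV);H,S,V=[h[...,i] for i in range(3)]
blob(im,K,C,(H<28)&(S>45)&(V>100),.106,(225,35,345,160),.03)
blob(im,K,C,(S<65)&(V>170),.05,(190,0,375,170),.055)
E
python3 -m jog '[[[0,0,0],[0,0,0]],[[0,0,0],[0,0,0]],[[0,0,0],[0,0,0]]]' 0 | grep -E "^t:|pos|open"
```

```text
centre [0.5676 0.0374] r 0.03 of 0.03 max res 0.0005
centre [0.5675 0.0379] r 0.0541 of 0.055 max res 0.0006
t: 26.05
tool_pos: [0.6362, 0.0369, 0.1747]
opening: 0.0045
```

All three are centred within 1 mm. Next I'll bring the shut fingers over the dial's middle.

```bash
python3 -m jog '[[[0.03,0,0],[0,0,0]],[[0.06,0.001,0.01],[0,0,0]],[[0.069,0.001,0.035],[0,0,0]],[[0.069,0.001,0.055],[0,0,0]],[[0.069,0.001,0.063],[0,0,0]]]' | grep -E "pos|contact"
python3 -m jog '[[[0,0,0],[0,0,0]],[[0,0,0],[0,0,0]]]' | grep -E "^t:|pos|contact|open"
python3 -m jog '[[[0,0,0.002],[0,0,0]],[[0,0,0.004],[0,0,0]],[[0,0,0.006],[0,0,0]],[[0,0,0.008],[0,0,0]]]' | grep -E "^t:|pos|contact"
```

```text
tool_pos: [0.5658, 0.0379, 0.1095]
contact_force: [0.8, 0.8, -0.4]
t: 26.75
tool_pos: [0.5687, 0.0377, 0.1128]
contact_force: [0.8, 0.8, 0.5]
opening: -0.0002
t: 27.15
tool_pos: [0.5682, 0.0377, 0.104]
contact_force: [-0.2, -0.0, -0.1]
```

```bash
python3 -m jog '[[[0,0,0.0015],[0,0,0]],[[0,0,0.003],[0,0,0]],[[0,0,0.0045],[0,0,0]],[[0,0,0.006],[0,0,0]]]' | grep -E "^t:|pos|contact"
python3 - <<'E'
from h import *
print(ctrl.get_obs()['contact_force'])
E
```

```text
t: 27.55
tool_pos: [0.568, 0.0377, 0.0978]
contact_force: [0.4, 0.5, -0.6]
[ 0.39712389  0.45637096 -0.59483342]
```

```bash
python3 -m jog '[[[0,0,0.0015],[0,0,0]],[[0,0,0.003],[0,0,0]],[[0,0,0.0045],[0,0,0]],[[0,0,0.006],[0,0,0]]]' | grep -E "^t:|pos|contact"
```

```text
t: 27.95
tool_pos: [0.568, 0.0377, 0.0918]
contact_force: [-0.1, 0.1, 0.3]
```

```bash
python3 -m jog '[[[0,0,0.0015],[0,0,0]],[[0,0,0.003],[0,0,0]],[[0,0,0.0045],[0,0,0]]]' | grep -E "^t:|pos|contact"
```

```text
t: 28.25
tool_pos: [0.568, 0.0377, 0.0873]
contact_force: [-0.2, 0.1, 0.2]
```

```bash
python3 -m jog '[[[0,0,0.001],[0,0,0]],[[0,0,0.002],[0,0,0]],[[0,0,0.003],[0,0,0]],[[0,0,0.004],[0,0,0]],[[0,0,0.005],[0,0,0]]]' | grep -E "^t:|pos|contact"
```

```text
t: 28.75
tool_pos: [0.568, 0.0377, 0.0824]
contact_force: [0.5, -0.2, 0.3]
```

```bash
python3 -m jog '[[[0,0,0.001],[0,0,0]],[[0,0,0.002],[0,0,0]],[[0,0,0.003],[0,0,0]],[[0,0,0.004],[0,0,0]]]' | grep -E "^t:|pos|contact"
```

```text
t: 29.15
tool_pos: [0.568, 0.0377, 0.0783]
contact_force: [0.2, 0.5, 0.9]
```

```bash
python3 -m jog '[[[0,0,0.001],[0,0,0]],[[0,0,0.002],[0,0,0]],[[0,0,0.003],[0,0,0]],[[0,0,0.004],[0,0,0]]]' | grep -E "^t:|pos|contact"
```

```text
t: 29.55
tool_pos: [0.568, 0.0377, 0.0743]
contact_force: [-0.4, -0.3, 0.8]
```

```bash
python3 -m jog '[[[0,0,0.001],[0,0,0]],[[0,0,0.002],[0,0,0]],[[0,0,0.003],[0,0,0]],[[0,0,0.004],[0,0,0]]]' | grep -E "^t:|pos|contact"
```

```text
t: 29.95
tool_pos: [0.568, 0.0377, 0.0703]
contact_force: [0.7, 1.1, -0.6]
```

```bash
python3 -m jog '[[[0,0,0.001],[0,0,0]],[[0,0,0.002],[0,0,0]],[[0,0,0.003],[0,0,0]],[[0,0,0.004],[0,0,0]]]' | grep -E "^t:|pos|contact"
```

```text
t: 30.35
tool_pos: [0.5681, 0.0377, 0.067]
contact_force: [-3.4, -0.2, 5.9]
```

Contact at TCP z≈0.068. I'll continue slowly.

```bash
python3 -m jog '[[[0,0,0.001],[0,0,0]],[[0,0,0.002],[0,0,0]],[[0,0,0.003],[0,0,0]],[[0,0,0.003],[0,0,0]]]' | grep -E "^t:|pos|contact"
```

```text
t: 30.75
tool_pos: [0.5681, 0.0377, 0.0641]
contact_force: [-3.2, -0.7, 6.8]
```

```bash
python3 -m jog '[[[0,0,0.001],[0,0,0]],[[0,0,0.002],[0,0,0]],[[0,0,0.002],[0,0,0]]]' | grep -E "^t:|pos|contact"
```

```text
t: 31.05
tool_pos: [0.5681, 0.0377, 0.0623]
contact_force: [-4.4, 0.0, 7.4]
```

```bash
python3 -m jog '[[[0,0,0.001],[0,0,0]],[[0,0,0.002],[0,0,0]],[[0,0,0.002],[0,0,0]]]' | grep -E "^t:|pos|contact"
```

```text
t: 31.35
tool_pos: [0.5682, 0.0377, 0.0616]
contact_force: [-7.2, -0.6, 13.0]
```

```bash
python3 -m jog '[[[0,0,0.001],[0,0,0]],[[0,0,0.001],[0,0,0]]]' | grep -E "^t:|pos|contact"
```

```text
t: 31.55
tool_pos: [0.5683, 0.0377, 0.0616]
contact_force: [-9.6, -0.2, 17.0]
```

On the stop: the z reading stays put and the force rises to 17 N. I'll ease 1 mm of command off and hold for 1.2 s, then retreat.

```bash
python3 -m jog '[[[0,0,-0.001],[0,0,0]],[[0,0,-0.001],[0,0,0]],[[0,0,-0.001],[0,0,0]],[[0,0,-0.001],[0,0,0]],[[0,0,-0.001],[0,0,0]]]' | grep -E "^t:|pos|contact"
python3 -m jog '[[[0,0,0],[0,0,0]],[[0,0,0],[0,0,0]],[[0,0,0],[0,0,0]],[[0,0,0],[0,0,0]],[[0,0,0],[0,0,0]]]' | grep -E "^t:|pos|contact"
python3 -m jog '[[[0,0,0],[0,0,0]],[[0,0,0],[0,0,0]]]' | grep -E "^t:|pos|contact"
```

```text
t: 32.05
tool_pos: [0.5683, 0.0377, 0.0616]
contact_force: [-6.8, 0.4, 13.1]
t: 32.55
tool_pos: [0.5684, 0.0377, 0.0616]
contact_force: [-6.8, 1.4, 12.3]
t: 32.75
tool_pos: [0.5684, 0.0377, 0.0616]
contact_force: [-7.1, -0.1, 12.2]
```

```bash
python3 -m jog '[[[0,0,-0.0015],[0,0,0]],[[0,0,-0.003],[0,0,0]],[[0,0,-0.0045],[0,0,0]],[[0,0,-0.006],[0,0,0]],[[0,0,-0.0075],[0,0,0]]]' | grep -E "^t:|pos|contact"
python3 -m jog '[[[0,0,-0.0015],[0,0,0]],[[0,0,-0.003],[0,0,0]],[[0,0,-0.0045],[0,0,0]],[[0,0,-0.01],[0,0,0]],[[0,0,-0.02],[0,0,0]]]' | grep -E "^t:|pos|contact"
python3 -m jog '[[[0,0,-0.03],[0,0,0]],[[0,0,-0.06],[0,0,0]],[[-0.03,0,-0.08],[0,0,0]],[[-0.06,0,-0.082],[0,0,0]],[[-0.07,0,-0.082],[0,0,0]]]' | grep -E "pos"
python3 -m jog '[[[0,0,0],[0,0,0]],[[0,0,0],[0,0,0]]]' | grep -E "^t:|pos"
python3 - <<'E'
from h import *
im,K,C,o=grab('wrist');cv2.imwrite('pics/wE.png',im);print(o['tool_pos'])
h=cv2.cvtColor(im,cv2.COLOR_BGR2HSV);H,S,V=[h[...,i] for i in range(3)]
blob(im,K,C,(H<28)&(S>45)&(V>100),.106,(220,30,350,165),.03)
blob(im,K,C,(S<65)&(V>170),.05,(185,0,380,175),.055)
E
```

```text
t: 33.25
tool_pos: [0.5682, 0.0377, 0.0676]
contact_force: [-1.9, 0.1, 5.4]
t: 33.75
tool_pos: [0.5671, 0.0378, 0.086]
contact_force: [-0.0, 0.0, 0.5]
tool_pos: [0.6407, 0.0376, 0.1712]
t: 34.45
tool_pos: [0.6367, 0.0379, 0.1678]
[0.63670927 0.03789382 0.16777249]
centre [0.5678 0.0374] r 0.03 of 0.03 max res 0.0005
centre [0.5677 0.0379] r 0.0543 of 0.055 max res 0.0004
```

The dial is back at its full height and centred, with the plate up. Handing in.

```bash
python3 -c "
from station import job
print(job.finish_job())"
```

```text
the job is handed in; nothing more can be done
None
```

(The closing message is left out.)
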